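# Roll the work bar into its saddles and close the contact clip

## Robot

A 7-joint arm with a two-finger parallel gripper is mounted at the origin on a cart in front of the work surface, level with it; the furniture and walls round the work are solid. World frame = base frame: x ahead of the robot, y to its left, z up, the work surface at z = 0. Lengths are in m, angles in rad, forces in N, time in s.
With the tool pointing down it reaches from about 0.4 to 0.85 m from the base axis. Payload 10.4 kg.
Tool frame: the origin (TCP) lies between the finger pads; the fingertips stand r.finger_overhang ahead of it and the grasp point (between the pads) lies 8 mm behind it (r.finger_overhang is the distance from the TCP to the fingertips, in m); z points along the fingers, y is the line along which they close (so a half turn about z gives the same grasp; the last joint's range is limited). The gripper opens to 85 mm and grips with 20 to 120 N. Pads are 22 mm wide; open, the fingers measure 114 mm over their backs; the gripper's body (76 mm by 85 mm) begins 54 mm behind the grasp point. The pads swing forward as they close: fully open they stand 13 mm farther back than shut.
Start: joints at [-1.243, 0.332, -0.065, 1.46, 0.022, 1.35, -0.088], TCP at [0.215, 0.587, 0.204] pointing down, gripper open.
Joint ranges: [-2.6, 2.6], [-0.5, 2.12], [-1.47, 1.34], [0.16, 2.42], [-1.27, 4.41], [0.06, 2.06], [-2.6, 2.6]. Speed limits (rad/s): [2.22, 2.22, 2.79, 2.79, 3.14, 3.14, 3.14].

## Interface

Orientations are given as a 3x3 rotation matrix whose columns are the frame's x, y, z axes.
In Python, from bench import r gives the robot as it stands.
- The arm moves only by the tool jog_arm, never from a script. Its argument "increments" is a list of rows, each an object with "slide": the shift along the tool's x, y, z in m, a list of three; "turn": the turn about the tool's z in rad. In form: [{"slide": [dx, dy, dz], "turn": turn}, ...]. A call has 1 to 8 rows; each row shifts and turns the commanded pose from where the row before left it, along the tool's axes as they then stand; what a row does not reach is not made up. A row lasts 1/12 s, in which the tool goes at most 41.7 mm and 7.16 degrees, less where a joint would pass 70% of its speed; a pose out of reach is approached as far as the arm can. A call is refused whole if a number of a shift passes 0.0417 or a number of a turn 0.125, either way. A call with a gripper value outside its range is refused whole. "claw" is the closure, from 0 (fully open) to 1 (shut), set as the call begins (left out, the last holds). The fingers move at their own pace and stop on an object; "grip_force" is the grip in N (left out, the last holds). Time passes only in rows, so rows that do not move let the fingers close. It gives the time, the measured TCP pose, the force, the opening and the grip force at its end, in the units of the state.
- r.get_state(): the state, without advancing time (a new reading comes with each control period).
- r.read_camera(name): name is "side" or "top"; returns (picture, depth): 384x512x3 uint8, red, green, blue; 384x512 float32, m along the optical axis (not along the pixel's ray), 0 where there is no reading.
- r.camera_params(name): a dict with "fx", "fy", "cx", "cy" (pixels), "camera_from_world" (4x4, takes a point from world to camera coordinates). Camera axes: x right, y down, z forward; pixel columns grow to the right and rows downward; lengths in m; the calibration is good to about 2 mm. A picture is of the moment at which its call begins. camera_params takes no time and is no camera call.
- r.job_done(): hands the job in; it is judged then, once.
Trained networks look in the newest picture that a camera, given by its name, has taken for a name from the list of things; names that differ only in an ending like _2 or _b are one class to them, and where a whole thing is asked for, a point or a joint stands for the part that bears it (a point fixed in the world has none). Each returns a list of dicts, best first, with "p" (0 to 1); they miss things now and then, are a little off and sometimes report something else, mostly with a low value. They report only what shows in the picture. A call takes as long as a camera call.
- r.find_in(camera, label): "centre" ([row, column] in pixels, amid what is visible of it).
The state is a dict: "clock": time; "qpos": joint angles; "joint_velocities": joint speeds; "tau": joint torques, N m; "eef_pos": TCP position; "tool_rot": TCP orientation; "wrist_force": force on the tool from outside, world axes, zero at the start; "moment": the same for the moment, N m; "gripper_width": opening from 0.0 (shut) to 1.0 (fully open); "grip_force": force on a finger pad.
Only numpy, scipy, OpenCV 4.12 (cv2) and the standard library are available. Lean on these libraries where they do the work, as an engineer would, in place of code of your own. Each camera call takes 0.05 s, during which the arm holds its last target. There are 200 camera calls.

## Task

Pushing with a fingertip on the upper half of the loose brass work bar, roll it along the rim of the empty plating tank, away from you, until it drops into the first pair of V-shaped copper saddles and stays there, without touching the copper anode bar beyond. Then push the hinged contact clip over and press it down until it lies on the end of the seated bar, and let go. The bar is only rolled, never pinched, dragged along unturned or lifted, and the things standing beside the tank stay where they are.

Things in the scene. Friction and masses are not known exactly. Their poses are not given: they have to be found in the camera images.
- tank: Fixed, empty grey plastic tank, 270 mm long (x axis, away from the robot, give or take its yaw), 232 wide over the rails (y), 110 high. Origin: centre of the underside. On each long side a flat rail 20 mm wide, centre line at y = +-106 mm, top at z = 110 mm, carries an end of the work bar. End stops at x = +-125 mm rise 14 mm above the rails. Between the rails the tank is open.
- saddle_mid (a point): Point midway between the two work bar saddles, level with the rail tops (tank x 30, y 0, z 110 mm). The saddles are copper Vs in the rails, 20 mm long in x, sides sloping 30 degrees. A bar lying in both has its centre 11.5 mm above this point. The rails are flat from here towards the robot.
- bar_mid (a point): Centre of the loose work bar, a brass tube 30 mm in diameter, 290 long, about 0.36 kg, level across the rails: centre 125 mm above the worktop on the flat, 121.5 in the saddles. Starts 55 to 100 mm short of them. It rolls at a tenth of a newton, coasts at most some 10 mm after a slow stroke, climbs out of the saddles at about 2 N and may run over them when faster than 0.2 m/s.
- work_bar: The same bar; origin at its centre, length along its own y (that of the tank), z up at the start. Black collars (38 mm in diameter, 8 wide, 84 mm either side) run between the rails: push on the bare middle. Friction about 0.6: a tip brushed forwards over its crown, 1 mm below it, rolls it half the tip's travel and clears it once it drops; a tip shoved into its rear drags or wedges it.
- anode_bar: Fixed copper bar, 30 mm in diameter, 290 long, lying in the farther pair of saddles (tank x = 105, centre at z = 121.5 mm), with two mesh plates hanging from it into the tank. Origin: its centre. The work bar must not touch it.
- clip (a joint): Hinge of the contact clip, a copper strap 14 wide, 8 thick, at the tank's left (+y), beyond the bar's end; axis along tank x. 0: strap level, pointing to -y, on top of a seated bar; 1.57: upright; more: leaning outwards (+y). Starts at 1.6 to 1.85. Stiff: stays where left, takes about 1 N at its end. A seated bar stops it at 0; with no bar it stops at -0.15.
- clip_hinge (a point): Point on the clip's hinge line (tank x 30, y 166, z 140.5 mm). The bracket's cheeks stand 8.5 to 12.5 mm to either side along x and rise 6 mm above it.
- clip_grip (a point): Middle of the outer face of the clip's black insulated end (16 x 22 x 12 mm), 51 mm from the hinge line and 8 mm off the strap's middle plane. The face looks up when the clip is closed (then 148.5 mm above the worktop) and outwards (+y) when it stands open.
- beaker: Empty clear beaker, 62 mm wide, 75 mm high, standing to the right of the tank. Leave it alone.
- small_bottle: Small white bottle with a screw cap, 36 mm in diameter, 73 mm high, standing to the right of the tank. Leave it alone.
- jewel_clip: Crocodile clip with two red handles, 46 x 87 x 13 mm, lying to the left of the tank. Leave it alone.

How it is judged:
By the outcome, as a careful person would: the job done as asked, in the order asked, and still so for the second after the job is handed in, with the robot touching nothing.
It also fails if it takes over 58 s, if anything falls off the work surface, if the arm or the gripper's body presses on something with over 40 N, if the wrist force passes 120 N, or if a joint passes its speed limit or range.

## Working session

There is one attempt and no reset: what is moved stays moved. The work goes in short steps, Python scripts to look and compute and a tool call to move; the robot and the scene stay as the last step left them, time stands still between calls to the robot, and variables do not carry over. Pictures are saved under pics/ and viewed, at most 10 in all, crops included, and the job is handed in when it is done.

Besides the shell and the picture viewer there is one more tool, called after ">>>" as name(argument=value, ...) on one line, values as JSON. jog_arm: Moves the arm, as the interface text tells. Its arguments: {"type":"object","properties":{"increments":{"type":"array","items":{"type":"object","properties":{"slide":{"type":"array","items":{"type":"number"}},"turn":{"type":"number"}}}},"claw":{"type":"number"},"grip_force":{"type":"number"}},"required":["increments"]}

```bash
mkdir -p pics
cat > h.py <<'E'
from bench import r
import numpy as np, cv2
def snap(c,n=None):
    im,d=r.read_camera(c)
    if n: cv2.imwrite(f'pics/{n}.png',cv2.cvtColor(im,cv2.COLOR_RGB2BGR))
    return im,d
def cloud(c,d):
    p=r.camera_params(c); v,u=np.mgrid[:384,:512]
    X=np.stack([(u-p['cx'])/p['fx']*d,(v-p['cy'])/p['fy']*d,d,np.ones_like(d)],-1)
    return (X@np.linalg.inv(p['camera_from_world']).T)[...,:3]
E
python3 - <<'E'
from h import *
s=r.get_state(); print(s, r.finger_overhang)
a,d=snap('side'); b,e=snap('top')
np.savez('s0.npz',a=a,d=d,b=b,e=e)
cv2.imwrite('pics/both.png',cv2.cvtColor(np.vstack([a,b])[:, :],cv2.COLOR_RGB2BGR)[:600*2])
cv2.imwrite('pics/a.png',cv2.cvtColor(a,cv2.COLOR_RGB2BGR));cv2.imwrite('pics/b.png',cv2.cvtColor(b,cv2.COLOR_RGB2BGR))
for c,D in(('side',d),('top',e)):
    P=cloud(c,D)
    print(c, np.linalg.inv(r.camera_params(c)['camera_from_world'])[:3].round(3).tolist(), r.camera_params(c)['fx'])
    for l in ['tank','work_bar','anode_bar','clip','clip_grip','beaker','small_bottle','jewel_clip']:
        for f in r.find_in(c,l)[:2]:
            i,j=map(int,f['centre']); print(l,round(f['p'],2),i,j,P[i,j].round(3))
E
```

```text
{'clock': 0.0, 'qpos': array([-1.24256305,  0.33288253, -0.06467308,  1.46093529,  0.02161378,
        1.34988859, -0.08848243]), 'joint_velocities': array([ 0.00138133, -0.00138   , -0.00058353, -0.0013012 ,  0.00146884,
       -0.00161962, -0.00129866]), 'tau': array([-7.39848165e-04, -6.25428271e+01,  4.89815895e-02, -3.91612887e+01,
        1.63097552e-02,  9.69478424e-03, -2.71296091e-05]), 'eef_pos': array([0.21468666, 0.58653698, 0.20321212]), 'tool_rot': array([[-9.39092175e-01,  3.43665131e-01, -4.04558782e-04],
       [ 3.43665358e-01,  9.39091196e-01, -1.35912731e-03],
       [-8.71670744e-05, -1.41537866e-03, -9.99998995e-01]]), 'wrist_force': array([-0.72612969, -0.51169736, -0.12093738]), 'moment': array([ 0.02450955, -0.02942148, -0.00078619]), 'grip_force': 0.0, 'gripper_width': 1.0016827832449813} 0.011
side [[-0.997, 0.023, -0.07, 0.616], [0.073, 0.443, -0.894, 0.759], [0.011, -0.896, -0.443, 0.508]] 378.4084545166432
work_bar 0.84 182 262 [ 0.527 -0.01   0.137]
anode_bar 0.75 196 203 [0.658 0.047 0.135]
clip 0.64 195 253 [0.56  0.138 0.182]
clip_grip 0.75 200 252 [0.561 0.129 0.167]
jewel_clip 0.78 275 284 [ 0.494  0.149 -0.   ]
jewel_clip 0.43 191 201 [0.663 0.025 0.136]
top [[-0.008, -0.989, 0.149, 0.398], [-1.0, 0.004, -0.023, 0.018], [0.022, -0.149, -0.989, 1.24]] 488.44927506191607
tank 0.75 181 268 [ 0.595 -0.047  0.018]
work_bar 0.58 203 277 [ 0.525 -0.06   0.137]
anode_bar 0.66 142 259 [ 0.668 -0.021  0.133]
anode_bar 0.61 187 193 [0.556 0.126 0.183]
clip 0.46 187 192 [0.555 0.127 0.19 ]
clip_grip 0.75 220 183 [0.498 0.169 0.003]
clip_grip 0.54 186 192 [0.557 0.127 0.191]
beaker 0.67 151 354 [ 0.674 -0.271  0.008]
beaker 0.63 188 188 [0.552 0.136 0.195]
small_bottle 0.78 206 357 [ 0.525 -0.259  0.067]
small_bottle 0.57 181 271 [ 0.595 -0.054  0.016]
jewel_clip 0.68 213 181 [0.515 0.173 0.01 ]
jewel_clip 0.67 205 358 [ 0.528 -0.263  0.062]
```

View pics/a.png

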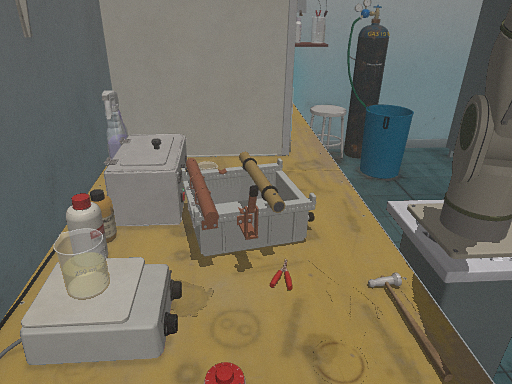

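View pics/b.png

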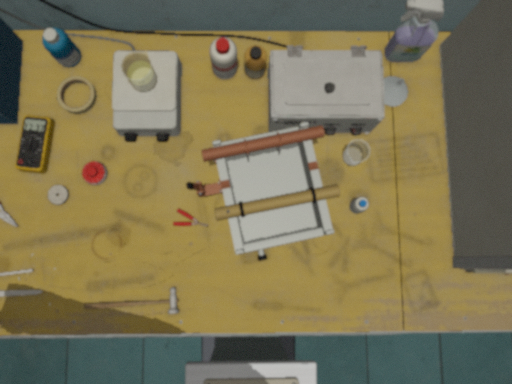

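The top view shows the tank yawed. The brass bar runs (218,212)–(338,190), the anode (203,155)–(325,132), and the open clip is at (195,187). Next I'll fit the bar lines and the clip.

```bash
cat > fit.py <<'E'
from h import *
def fit(P,im,yaw=None):
    hsv=cv2.cvtColor(im,cv2.COLOR_RGB2HSV)
    out={}
    z=P[...,2]; box=(P[...,0]>.4)&(P[...,0]<.8)&(abs(P[...,1]+.04)<.2)&(z>.118)&(z<.15)&(hsv[...,1]>70)
    lab,n=0,0
    k,L,st,_=cv2.connectedComponentsWithStats(box.astype(np.uint8))
    for i in range(1,k):
        if st[i,4]<150: continue
        Q=P[L==i]; 
        c=Q.mean(0); u=np.linalg.svd(Q[:,:2]-c[:2],full_matrices=False)[2][0]; u*=np.sign(u[1])
        t=(Q[:,:2]-c[:2])@u
        # circle axis fit: R=15mm in plane perpendicular
        from scipy.optimize import least_squares
        def res(p):
            v=np.array([-np.sin(p[2]),np.cos(p[2])]); n=np.array([v[1],-v[0]])
            return np.hypot((Q[:,:2]-[p[0],c[1]])@n, Q[:,2]-p[1])-.015
        s=least_squares(res,[c[0],c[2]-.012,np.arctan2(-u[0],u[1])],loss='soft_l1',f_scale=.001)
        print(st[i,4],hsv[L==i].mean(0).round(),'axis x at y=%.3f: %.4f z %.4f yaw %.4f'%(c[1],s.x[0],s.x[1],s.x[2]),'len',(t.max()-t.min()).round(3),'mid',(c[:2]+u*(t.max()+t.min())/2).round(4),'rms',np.sqrt((s.fun**2).mean()).round(4))
E
python3 - <<'E'
from fit import *
s=np.load('s0.npz')
for c,i,d in (('side','a','d'),('top','b','e')):
    P=cloud(c,s[d]); print(c); fit(P,s[i])
    m=(P[...,2]>.15)&(P[...,2]<.26)&(abs(P[...,0]-.56)<.06)&(P[...,1]>.06)&(P[...,1]<.22)
    Q=P[m]; print('clip',len(Q)); 
    for zz in np.arange(.13,.24,.01):
        q=P[(P[...,2]>zz)&(P[...,2]<=zz+.01)&(abs(P[...,0]-.56)<.05)&(P[...,1]>.08)&(P[...,1]<.2)]
        if len(q): print(zz.round(3),len(q),q.min(0).round(3),np.median(q,0).round(3),q.max(0).round(3))
E
```

```text
side
817 [  9. 115. 118.] axis x at y=0.004: 0.6624 z 0.1202 yaw 0.2062 len 0.29 mid [ 0.6721 -0.0276] rms 0.0022
368 [ 19. 109. 125.] axis x at y=-0.058: 0.5287 z 0.1238 yaw 0.1918 len 0.16 mid [ 0.5356 -0.0587] rms 0.0007
225 [ 19. 110. 122.] axis x at y=0.058: 0.5063 z 0.1236 yaw 0.1886 len 0.061 mid [0.5132 0.0545] rms 0.001
clip 176
0.13 52 [0.511 0.08  0.13 ] [0.562 0.122 0.136] [0.578 0.129 0.14 ]
0.14 65 [0.548 0.112 0.14 ] [0.562 0.122 0.144] [0.578 0.13  0.149]
0.15 35 [0.555 0.119 0.15 ] [0.561 0.125 0.155] [0.568 0.127 0.16 ]
0.16 27 [0.554 0.126 0.161] [0.561 0.128 0.166] [0.567 0.131 0.169]
0.17 27 [0.552 0.127 0.17 ] [0.561 0.131 0.175] [0.567 0.137 0.18 ]
0.18 35 [0.553 0.131 0.181] [0.56  0.137 0.185] [0.567 0.14  0.19 ]
0.19 51 [0.551 0.13  0.191] [0.559 0.138 0.196] [0.566 0.142 0.2  ]
0.2 1 [0.562 0.137 0.2  ] [0.562 0.137 0.2  ] [0.562 0.137 0.2  ]
top
1431 [ 11. 128. 129.] axis x at y=-0.028: 0.6698 z 0.1208 yaw 0.2062 len 0.289 mid [ 0.6662 -0.0292] rms 0.0018
1470 [ 21. 117. 135.] axis x at y=-0.060: 0.5298 z 0.1242 yaw 0.1920 len 0.29 mid [ 0.5279 -0.0603] rms 0.002
clip 91
0.13 15 [0.512 0.081 0.131] [0.551 0.113 0.135] [0.579 0.122 0.14 ]
0.14 44 [0.548 0.11  0.141] [0.561 0.116 0.145] [0.578 0.128 0.149]
0.15 13 [0.549 0.113 0.15 ] [0.558 0.118 0.154] [0.567 0.122 0.159]
0.16 14 [0.554 0.119 0.16 ] [0.561 0.122 0.165] [0.568 0.126 0.17 ]
0.17 9 [0.554 0.122 0.173] [0.559 0.124 0.177] [0.567 0.127 0.179]
0.18 13 [0.553 0.124 0.181] [0.56  0.126 0.185] [0.566 0.13  0.189]
0.19 35 [0.551 0.127 0.19 ] [0.558 0.133 0.197] [0.567 0.14  0.2  ]
0.2 7 [0.553 0.133 0.2  ] [0.557 0.135 0.202] [0.564 0.139 0.203]
```

>>> jog_arm(increments=[{"turn":0.125},{"turn":0.125},{"turn":0.125},{"turn":0.125},{"turn":0.125},{"turn":0.125},{"turn":0.125},{"turn":0.125}], claw=1, grip_force=20)

```text
schema error: expected keys slide, turn
```

>>> jog_arm(increments=[{"turn":0.02},{"slide":[-0.029,0.0057,0]},{"slide":[-0.029,0.0057,0]},{"slide":[-0.029,0.0057,0]},{"slide":[-0.029,0.0057,0]},{"slide":[-0.029,0.0057,0]},{"slide":[-0.029,0.0057,0]},{"slide":[-0.029,0.0057,0]}])

```text
schema error: expected keys slide, turn
```

>>> jog_arm(increments=[{"slide":[-0.029,0.0057,0]},{"slide":[-0.029,0.0057,0]},{"slide":[-0.029,0.0057,0]},{"slide":[-0.029,0.0057,0]},{"slide":[-0.029,0.0057,0]},{"slide":[-0.029,0.0057,0]},{"slide":[-0.029,0.0057,0]},{"slide":[-0.029,0.0057,0]}])

```text
schema error: expected keys slide, turn
```

>>> jog_arm(increments=[{"slide":[-0.029,0.0057,0]},{"slide":[-0.029,0.0057,0]},{"slide":[-0.029,0.0057,0]},{"slide":[-0.029,0.0057,0]},{"slide":[-0.029,0.0057,0]},{"slide":[-0.029,0.0057,0]},{"slide":[-0.029,0.0057,0]},{"slide":[0,0,0]}])

```text
schema error: expected keys slide, turn
```

>>> jog_arm(increments=[{"slide":[0,0,0],"turn":0.125},{"slide":[0,0,0],"turn":0.125},{"slide":[0,0,0],"turn":0.125},{"slide":[0,0,0],"turn":0.125},{"slide":[0,0,0],"turn":0.125},{"slide":[0,0,0],"turn":0.125},{"slide":[0,0,0],"turn":0.125},{"slide":[0,0,0],"turn":0.125}], claw=1, grip_force=20)

```text
clock: 1.57
eef_pos: [0.2148, 0.587, 0.204]
tool_rot: [[-0.212, 0.977, 0.0], [0.977, 0.212, 0.0], [0.0, 0.0, -1.0]]
wrist_force: [0.3, 0.2, 0.1]
gripper_width: -0.004
grip_force: 0.0
```

>>> jog_arm(increments=[{"slide":[0,0,0],"turn":0.01},{"slide":[-0.029,0.0057,0],"turn":0},{"slide":[-0.029,0.0057,0],"turn":0},{"slide":[-0.029,0.0057,0],"turn":0},{"slide":[-0.029,0.0057,0],"turn":0},{"slide":[-0.029,0.0057,0],"turn":0},{"slide":[-0.029,0.0057,0],"turn":0},{"slide":[-0.029,0.0057,0],"turn":0}])

```text
clock: 2.23
eef_pos: [0.2965, 0.3954, 0.2041]
tool_rot: [[-0.213, 0.977, 0.0], [0.977, 0.213, 0.0], [0.0, 0.0, -1.0]]
wrist_force: [1.3, 0.4, 0.6]
gripper_width: 0.0
grip_force: 0.0
```

>>> jog_arm(increments=[{"slide":[-0.029,0.0057,0],"turn":0},{"slide":[-0.029,0.0057,0],"turn":0},{"slide":[-0.029,0.0057,0],"turn":0},{"slide":[-0.029,0.0057,0],"turn":0},{"slide":[-0.029,0.0057,0],"turn":0},{"slide":[-0.029,0.0057,0],"turn":0},{"slide":[-0.029,0.0057,0],"turn":0},{"slide":[-0.029,0.0057,0],"turn":0}])

```text
clock: 2.9
eef_pos: [0.3895, 0.1779, 0.2043]
tool_rot: [[-0.213, 0.977, 0.001], [0.977, 0.213, 0.001], [0.0, 0.001, -1.0]]
wrist_force: [1.5, 0.3, 0.3]
gripper_width: 0.002
grip_force: 0.0
```

>>> jog_arm(increments=[{"slide":[-0.029,0.0057,0],"turn":0},{"slide":[-0.029,0.0057,0],"turn":0},{"slide":[-0.029,0.0057,0],"turn":0},{"slide":[-0.029,0.0057,0],"turn":0},{"slide":[-0.029,0.0057,0],"turn":0},{"slide":[-0.029,0.0057,0],"turn":0},{"slide":[-0.029,0.0057,0],"turn":0},{"slide":[-0.029,0.0057,0],"turn":0}])

```text
clock: 3.57
eef_pos: [0.4824, -0.0395, 0.2043]
tool_rot: [[-0.213, 0.977, 0.001], [0.977, 0.213, 0.0], [0.0, 0.001, -1.0]]
wrist_force: [0.7, -0.0, 1.1]
gripper_width: -0.0
grip_force: 0.0
```

>>> jog_arm(increments=[{"slide":[0,0,0],"turn":0},{"slide":[0,0,0],"turn":0},{"slide":[0,0,0],"turn":0}])

```text
clock: 3.82
eef_pos: [0.4819, -0.0375, 0.2039]
tool_rot: [[-0.211, 0.977, -0.0], [0.977, 0.211, 0.0], [0.0, -0.0, -1.0]]
wrist_force: [-0.1, 1.4, 0.4]
gripper_width: 0.003
grip_force: 0.0
```

>>> jog_arm(increments=[{"slide":[-0.011,0,0.018],"turn":0.005},{"slide":[-0.011,0,0.018],"turn":0.004},{"slide":[-0.011,0,0.018],"turn":0},{"slide":[0,0,0],"turn":0},{"slide":[0,0,0],"turn":0},{"slide":[0,0,0],"turn":0}])

```text
clock: 4.32
eef_pos: [0.4891, -0.069, 0.1508]
tool_rot: [[-0.202, 0.979, 0.001], [0.979, 0.202, 0.001], [0.0, 0.001, -1.0]]
wrist_force: [-0.4, 0.4, 1.4]
gripper_width: -0.001
grip_force: 0.0
```

Run:
```python
from fit import *
a,d=snap('side','c1'); b,e=snap('top')
fit(cloud('side',d),a); fit(cloud('top',e),b)
cv2.imwrite('pics/c1.png',cv2.resize(cv2.cvtColor(a[130:260,160:340],cv2.COLOR_RGB2BGR),None,fx=4,fy=4,interpolation=2))
```

```text
818 [  9. 115. 123.] axis x at y=0.005: 0.6622 z 0.1202 yaw 0.2063 len 0.291 mid [ 0.672  -0.0276] rms 0.0023
371 [ 19. 102. 105.] axis x at y=-0.059: 0.5290 z 0.1239 yaw 0.1901 len 0.169 mid [ 0.5362 -0.0629] rms 0.0008
223 [ 19. 111. 127.] axis x at y=0.058: 0.5063 z 0.1235 yaw 0.1927 len 0.061 mid [0.5131 0.0544] rms 0.001
1435 [ 11. 128. 131.] axis x at y=-0.028: 0.6698 z 0.1207 yaw 0.2042 len 0.29 mid [ 0.6663 -0.0295] rms 0.0018
598 [ 21. 117. 135.] axis x at y=0.026: 0.5132 z 0.1242 yaw 0.1922 len 0.119 mid [0.5119 0.0234] rms 0.002
```

View pics/c1.png

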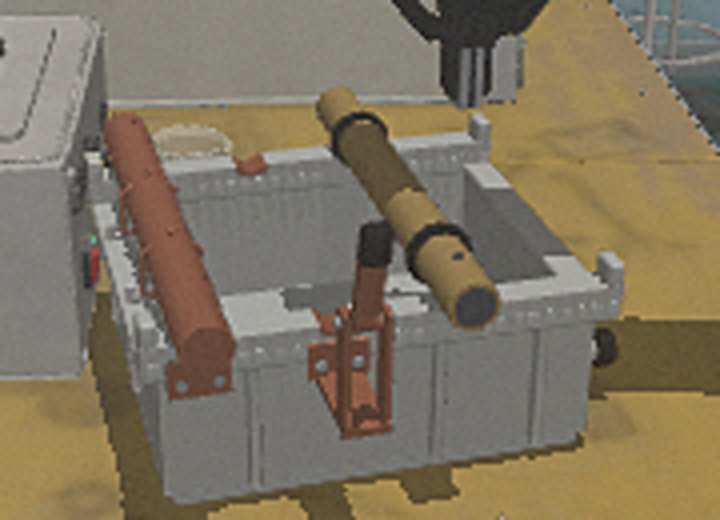

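The closed fingers (470,90) are just behind the bar's bare middle. Starting the brushing stroke.

>>> jog_arm(increments=[{"slide":[0,0.008,0.0003],"turn":0},{"slide":[0,0.008,0],"turn":0},{"slide":[0,0.008,0],"turn":0},{"slide":[0,0.008,0],"turn":0}])

```text
clock: 4.75
eef_pos: [0.5213, -0.0634, 0.1498]
tool_rot: [[-0.2, 0.98, 0.0], [0.98, 0.2, -0.0], [-0.0, 0.0, -1.0]]
wrist_force: [0.3, -1.0, 0.1]
gripper_width: 0.002
grip_force: 0.0
```

Run:
```python
from fit import *
a,d=snap('side')
fit(cloud('side',d),a)
```

```text
461 [ 19. 103. 109.] axis x at y=-0.082: 0.5333 z 0.1239 yaw 0.1915 len 0.229 mid [ 0.5416 -0.0909] rms 0.0008
817 [  9. 115. 123.] axis x at y=0.005: 0.6622 z 0.1202 yaw 0.2067 len 0.291 mid [ 0.6719 -0.027 ] rms 0.0023
227 [ 19. 111. 126.] axis x at y=0.058: 0.5063 z 0.1237 yaw 0.1885 len 0.06 mid [0.5131 0.0549] rms 0.001
```

>>> jog_arm(increments=[{"slide":[0,0.008,0],"turn":0},{"slide":[0,0.008,0],"turn":0},{"slide":[0,0.008,0],"turn":0},{"slide":[0,0.008,0],"turn":0}])

```text
clock: 5.13
eef_pos: [0.5523, -0.0574, 0.1496]
tool_rot: [[-0.2, 0.98, -0.0], [0.98, 0.2, 0.0], [0.0, -0.0, -1.0]]
wrist_force: [0.4, 0.1, -0.5]
gripper_width: 0.002
grip_force: 0.0
```

Run:
```python
from fit import *
a,d=snap('side')
fit(cloud('side',d),a)
```

```text
816 [  9. 115. 123.] axis x at y=0.004: 0.6624 z 0.1202 yaw 0.2061 len 0.292 mid [ 0.6722 -0.028 ] rms 0.0023
372 [ 19. 102. 104.] axis x at y=-0.059: 0.5288 z 0.1239 yaw 0.1923 len 0.162 mid [ 0.5359 -0.061 ] rms 0.0007
222 [ 19. 111. 127.] axis x at y=0.058: 0.5063 z 0.1237 yaw 0.1903 len 0.062 mid [0.5132 0.0544] rms 0.001
```

Run:
```python
from fit import *
t=r.get_state()['eef_pos']; print(t)
a,d=snap('side')
P=cloud('side',d)
m=(np.hypot(P[...,0]-t[0],P[...,1]-t[1])<.03)&(P[...,2]>.125)&(P[...,2]<.19)
v,u=np.where(m)
for vv in range(v.min(),v.max()+1):
    q=P[vv][m[vv]]
    if len(q): print(vv,u[v==vv].min(),u[v==vv].max(),q.mean(0).round(4), np.ptp(q,0).round(3), a[vv,u[v==vv]].mean(0).round())
```

```text
[ 0.55341518 -0.05668568  0.14956212]
154 243 255 [ 0.5502 -0.0546  0.188 ] [0.027 0.008 0.003] [60. 58. 51.]
155 244 255 [ 0.5533 -0.0481  0.1882] [0.025 0.007 0.003] [71. 71. 70.]
156 245 254 [ 0.5533 -0.0476  0.1859] [0.021 0.008 0.003] [74. 74. 75.]
157 245 253 [ 0.5544 -0.0477  0.1834] [0.018 0.004 0.001] [88. 87. 84.]
158 246 253 [ 0.5533 -0.0474  0.181 ] [0.016 0.012 0.005] [103. 100.  95.]
159 247 252 [ 0.5533 -0.0469  0.1788] [0.012 0.005 0.002] [81. 83. 87.]
169 253 255 [ 0.5392 -0.0827  0.1377] [0.005 0.002 0.001] [96. 82. 60.]
170 252 258 [ 0.5373 -0.0767  0.1376] [0.014 0.01  0.004] [94. 81. 60.]
171 251 259 [ 0.5376 -0.0731  0.1366] [0.018 0.016 0.007] [94. 80. 58.]
172 250 260 [ 0.538  -0.069   0.1358] [0.022 0.027 0.012] [93. 81. 58.]
173 250 261 [ 0.5363 -0.0635  0.1356] [0.024 0.03  0.013] [93. 80. 56.]
174 251 261 [ 0.5365 -0.0584  0.1353] [0.021 0.028 0.012] [94. 80. 58.]
175 251 260 [ 0.538  -0.0556  0.134 ] [0.018 0.033 0.014] [92. 79. 56.]
176 252 259 [ 0.5383 -0.0516  0.1332] [0.014 0.025 0.011] [92. 80. 57.]
177 253 259 [ 0.5375 -0.0463  0.1331] [0.012 0.024 0.011] [93. 80. 59.]
178 253 258 [ 0.5389 -0.0442  0.1315] [0.01  0.021 0.009] [94. 81. 59.]
179 254 257 [ 0.5391 -0.0406  0.1306] [0.006 0.015 0.007] [92. 79. 56.]
180 255 256 [ 0.5393 -0.038   0.1292] [0.002 0.007 0.003] [92. 78. 57.]
181 255 256 [ 0.5394 -0.037   0.1271] [0.002 0.008 0.004] [86. 72. 52.]
182 256 256 [ 0.5383 -0.0351  0.1254] [0. 0. 0.] [91. 77. 55.]
```

Run:
```python
from fit import *
t=r.get_state()['eef_pos']
a,d=snap('side'); p=r.camera_params('side')
for dz in (0,-.011):
    c=p['camera_from_world']@[*(t+[0,0,dz]),1]; print(c[2],p['fx']*c[0]/c[2]+p['cx'],p['fy']*c[1]/c[2]+p['cy'])
P=cloud('side',d)
for v in range(156,176,1): print(v,P[v,244:262:2,2].round(3),d[v,244:262:4].round(3))
cv2.imwrite('pics/c2.png',cv2.resize(cv2.cvtColor(a[120:210,200:310],cv2.COLOR_RGB2BGR),None,fx=6,fy=6,interpolation=0))
```

```text
0.8926923562304719 249.36127499709076 168.87633389445512
0.8975680844282105 249.31203538761793 173.12927247590451
156 [ 0.137  0.186  0.188  0.186  0.187  0.184 -0.002 -0.    -0.002] [1.001 0.863 0.866 1.375 1.375]
157 [ 0.137  0.184  0.185  0.185  0.184  0.    -0.001 -0.002 -0.002] [0.993 0.865 0.868 1.364 1.366]
158 [ 0.135  0.138  0.181  0.182  0.181 -0.001 -0.001  0.    -0.001] [0.993 0.869 0.872 1.357 1.355]
159 [ 0.134  0.14   0.179  0.179  0.178  0.138 -0.001 -0.001 -0.002] [0.99  0.869 0.874 1.346 1.35 ]
160 [ 0.132  0.14   0.138  0.137  0.137  0.138 -0.003 -0.001 -0.002] [0.986 0.971 0.974 1.343 1.34 ]
161 [ 0.136  0.136  0.136  0.138  0.138  0.134  0.001 -0.002  0.   ] [0.972 0.971 0.967 1.325 1.327]
162 [ 0.134  0.134  0.138  0.139  0.139  0.136  0.131  0.001 -0.001] [0.971 0.961 0.957 0.978 1.324]
163 [ 0.131  0.133  0.138  0.138  0.137  0.138  0.126  0.001 -0.001] [0.971 0.955 0.956 0.986 1.315]
164 [ 0.128  0.508  0.135  0.137  0.138  0.139  0.136 -0.001  0.109] [0.975 0.956 0.949 0.955 1.024]
165 [0.508 0.13  0.133 0.135 0.139 0.139 0.136 0.109 0.109] [0.    0.955 0.94
[... 234 characters left out ...]
0.139 0.14  0.138 0.107] [0.976 0.946 0.93  0.922 1.006]
169 [0.112 0.119 0.128 0.132 0.135 0.137 0.138 0.139 0.102] [0.985 0.945 0.928 0.921 1.011]
170 [0.106 0.111 0.126 0.508 0.136 0.137 0.138 0.138 0.137] [0.993 0.945 0.922 0.917 0.919]
171 [0.103 0.103 0.125 0.131 0.133 0.135 0.139 0.139 0.139] [0.995 0.941 0.922 0.908 0.908]
172 [0.099 0.1   0.12  0.129 0.133 0.136 0.138 0.139 0.138] [0.999 0.949 0.916 0.906 0.904]
173 [0.096 0.097 0.095 0.127 0.131 0.136 0.137 0.139 0.139] [1.001 1.003 0.917 0.902 0.898]
174 [0.094 0.093 0.093 0.125 0.13  0.134 0.136 0.137 0.139] [0.999 1.004 0.915 0.901 0.893]
175 [0.091 0.092 0.088 0.12  0.129 0.133 0.137 0.138 0.139] [1.002 1.009 0.912 0.893 0.887]
```

View pics/c2.png

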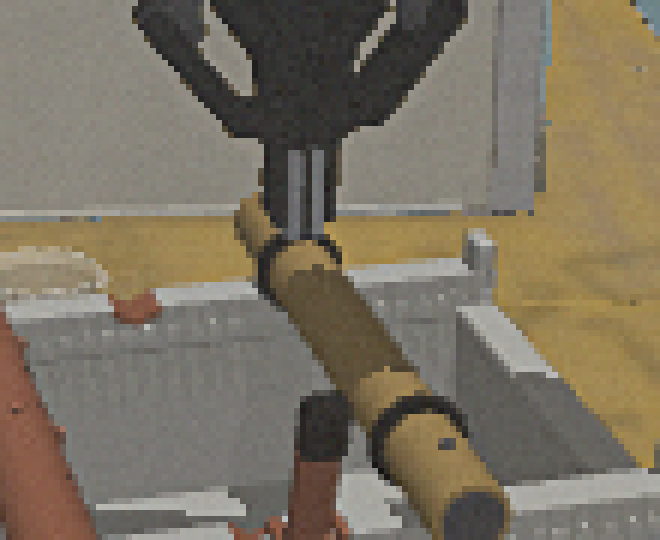

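The silver fingertips end at row 160, which puts them at z ≈ 0.177. That is about 38 mm higher than the nominal overhang says, so the stroke passed clear over the bar. I'll go back, lower, and check by camera.

>>> jog_arm(increments=[{"slide":[0,-0.016,0],"turn":0},{"slide":[0,-0.016,0],"turn":0},{"slide":[0,-0.016,0],"turn":0},{"slide":[0,-0.016,0],"turn":0},{"slide":[0,0,0.015],"turn":0},{"slide":[0,0,0.015],"turn":0},{"slide":[0,0,0],"turn":0},{"slide":[0,0,0],"turn":0}])

```text
clock: 5.95
eef_pos: [0.4882, -0.0706, 0.1196]
tool_rot: [[-0.199, 0.98, -0.001], [0.98, 0.199, -0.0], [0.0, -0.001, -1.0]]
wrist_force: [0.4, -0.1, 0.6]
gripper_width: 0.003
grip_force: 0.0
```

```bash
cat > tip.py <<'E'
from fit import *
def tip():
    s=r.get_state();t=s['eef_pos']; print('tcp',t.round(4),'F',s['wrist_force'].round(1))
    a,d=snap('side'); P=cloud('side',d)
    m=(abs(P[...,0]-t[0])<.03)&(abs(P[...,1]-t[1])<.03)&(P[...,2]<.23)&(P[...,2]>.12)&(a.max(-1)-a.min(-1)<16)
    v=np.where(m.any(1))[0]
    for vv in v[-6:]: print(vv,P[vv][m[vv]].mean(0).round(4),P[vv][m[vv]].min(0).round(4),P[vv][m[vv]].max(0).round(4),m[vv].sum())
    return a,d
E
python3 - <<'E'
from tip import *
tip()
E
```

```text
tcp [ 0.4882 -0.0706  0.1196] F [ 0.4 -0.1  0.6]
163 [ 0.4901 -0.0628  0.1609] [ 0.4759 -0.0693  0.1579] [ 0.5024 -0.0581  0.1628] 12
164 [ 0.4889 -0.0625  0.1584] [ 0.4761 -0.0673  0.1562] [ 0.501  -0.06    0.1594] 11
165 [ 0.4889 -0.0619  0.1561] [ 0.4768 -0.0708  0.1525] [ 0.4996 -0.0587  0.1574] 11
166 [ 0.4901 -0.0608  0.154 ] [ 0.4817 -0.0617  0.1537] [ 0.4984 -0.0597  0.1545] 8
167 [ 0.4887 -0.0616  0.151 ] [ 0.4816 -0.0674  0.1487] [ 0.495  -0.0582  0.1526] 7
168 [ 0.4875 -0.0611  0.1487] [ 0.4813 -0.0642  0.1474] [ 0.493  -0.0594  0.1495] 6
```

>>> jog_arm(increments=[{"slide":[0,0.014,0],"turn":0},{"slide":[0,0.014,0],"turn":0},{"slide":[0,0.0135,0],"turn":0},{"slide":[0,0,0.003],"turn":0},{"slide":[0,0,0.001],"turn":0},{"slide":[0,0,0.001],"turn":0},{"slide":[0,0,0],"turn":0}])

```text
clock: 6.58
eef_pos: [0.5287, -0.0624, 0.1146]
tool_rot: [[-0.199, 0.98, -0.0], [0.98, 0.199, 0.0], [0.0, -0.0, -1.0]]
wrist_force: [-1.0, 0.2, 0.2]
gripper_width: 0.005
grip_force: 0.0
```

Run:
```python
from tip import *
a,d=tip(); fit(cloud('side',d),a)
```

```text
tcp [ 0.5287 -0.0624  0.1146] F [-1.   0.2  0.2]
168 [ 0.5288 -0.0546  0.1523] [ 0.515  -0.0609  0.1493] [ 0.5413 -0.0496  0.1545] 12
169 [ 0.529  -0.0528  0.1506] [ 0.5176 -0.0586  0.1478] [ 0.5395 -0.0497  0.152 ] 10
170 [ 0.5289 -0.0531  0.1479] [ 0.5205 -0.059   0.1454] [ 0.537  -0.05    0.1493] 8
171 [ 0.5287 -0.0549  0.1445] [ 0.5205 -0.0709  0.1375] [ 0.5354 -0.0504  0.1465] 8
172 [ 0.5284 -0.0585  0.1403] [ 0.5206 -0.0722  0.134 ] [ 0.5339 -0.0505  0.1439] 5
180 [ 0.5104 -0.0339  0.1305] [ 0.5104 -0.0339  0.1305] [ 0.5104 -0.0339  0.1305] 1
820 [  9. 115. 123.] axis x at y=0.004: 0.6623 z 0.1202 yaw 0.2058 len 0.292 mid [ 0.672  -0.0272] rms 0.0023
320 [ 19. 104. 105.] axis x at y=-0.053: 0.5278 z 0.1238 yaw 0.1893 len 0.164 mid [ 0.5373 -0.0592] rms 0.0007
228 [ 19. 111. 126.] axis x at y=0.058: 0.5063 z 0.1236 yaw 0.1979 len 0.061 mid [0.5134 0.0546] rms 0.0011
```

>>> jog_arm(increments=[{"slide":[0,0,0.001],"turn":0},{"slide":[0,0,0],"turn":0},{"slide":[0,0,0],"turn":0}])

```text
clock: 6.88
eef_pos: [0.5293, -0.062, 0.1138]
tool_rot: [[-0.2, 0.98, 0.0], [0.98, 0.2, 0.0], [0.0, 0.0, -1.0]]
wrist_force: [-0.2, 1.0, 0.2]
gripper_width: 0.004
grip_force: 0.0
```

>>> jog_arm(increments=[{"slide":[0,0,0.001],"turn":0},{"slide":[0,0,0],"turn":0},{"slide":[0,0,0],"turn":0}])

```text
clock: 7.13
eef_pos: [0.5296, -0.062, 0.1128]
tool_rot: [[-0.2, 0.98, 0.0], [0.98, 0.2, 0.0], [0.0, 0.0, -1.0]]
wrist_force: [-0.2, 0.5, 1.2]
gripper_width: -0.001
grip_force: 0.9
```

>>> jog_arm(increments=[{"slide":[0,0,0.0005],"turn":0},{"slide":[0,0,0],"turn":0},{"slide":[0,0,0],"turn":0}])

```text
clock: 7.38
eef_pos: [0.53, -0.062, 0.1127]
tool_rot: [[-0.2, 0.98, 0.001], [0.98, 0.2, 0.0], [0.0, 0.001, -1.0]]
wrist_force: [-0.6, -0.8, 5.1]
gripper_width: -0.001
grip_force: 2.6
```

>>> jog_arm(increments=[{"slide":[0,0.003,0.0004],"turn":0},{"slide":[0,0.006,0],"turn":0},{"slide":[0,0.006,0],"turn":0},{"slide":[0,0.006,0],"turn":0},{"slide":[0,0.005,-0.002],"turn":0},{"slide":[0,0,-0.006],"turn":0},{"slide":[0,0,0],"turn":0},{"slide":[0,0,0],"turn":0}])

```text
clock: 8.05
eef_pos: [0.5548, -0.057, 0.12]
tool_rot: [[-0.199, 0.98, 0.0], [0.98, 0.199, 0.0], [0.0, 0.0, -1.0]]
wrist_force: [-0.6, -0.4, -1.5]
gripper_width: -0.002
grip_force: 0.0
```

Run:
```python
from tip import *
a,d=tip(); fit(cloud('side',d),a)
a,d=snap('side'); fit(cloud('side',d),a)
```

```text
tcp [ 0.5548 -0.057   0.12  ] F [-0.6 -0.4 -1.5]
167 [ 0.5542 -0.0479  0.1583] [ 0.5419 -0.0541  0.1554] [ 0.5657 -0.0442  0.1599] 11
168 [ 0.5553 -0.0474  0.1561] [ 0.5441 -0.0557  0.1522] [ 0.5657 -0.043   0.158 ] 10
169 [ 0.5553 -0.0472  0.1536] [ 0.5472 -0.0523  0.1515] [ 0.5634 -0.0443  0.1549] 8
170 [ 0.5542 -0.0468  0.1512] [ 0.5473 -0.0518  0.1491] [ 0.5608 -0.0452  0.152 ] 7
171 [ 0.5537 -0.0576  0.1438] [ 0.545  -0.0823  0.133 ] [ 0.5588 -0.046   0.1491] 6
177 [ 0.528  -0.0469  0.1326] [ 0.528  -0.0469  0.1326] [ 0.528  -0.0469  0.1326] 1
816 [  9. 116. 123.] axis x at y=0.004: 0.6623 z 0.1202 yaw 0.2058 len 0.291 mid [ 0.672 -0.027] rms 0.0022
245 [ 19. 102. 100.] axis x at y=-0.045: 0.5397 z 0.1238 yaw 0.1887 len 0.163 mid [ 0.5498 -0.0564] rms 0.001
225 [ 19. 111. 129.] axis x at y=0.061: 0.5194 z 0.1238 yaw 0.1881 len 0.061 mid [0.5257 0.0566] rms 0.001
820 [  9. 115. 123.] axis x at y=0.004: 0.6624 z 0.1202 yaw 0.2065 len 0.293 mid [ 0.6722 -0.0283] rms 0.0022
246 [ 19. 102. 100.] axis x at y=-0.046: 0.5400 z 0.1239 yaw 0.1893 len 0.164 mid [ 0.5495 -0.0555] rms 0.0007
222 [ 19. 111. 129.] axis x at y=0.060: 0.5195 z 0.1235 yaw 0.1887 len 0.06 mid [0.5255 0.0571] rms 0.0009
```

>>> jog_arm(increments=[{"slide":[0,-0.0175,0],"turn":0},{"slide":[0,0,0.0045],"turn":0},{"slide":[0,0,0.004],"turn":0},{"slide":[0,0.003,0.0003],"turn":0},{"slide":[0,0.007,0],"turn":0},{"slide":[0,0.007,0],"turn":0},{"slide":[0,0.007,0],"turn":0},{"slide":[0,0.006,-0.001],"turn":0}])

```text
clock: 8.82
eef_pos: [0.5687, -0.0544, 0.1125]
tool_rot: [[-0.2, 0.98, 0.002], [0.98, 0.2, -0.0], [-0.0, 0.002, -1.0]]
wrist_force: [-0.3, 0.3, 0.0]
gripper_width: -0.0
grip_force: 0.0
```

>>> jog_arm(increments=[{"slide":[0,0,-0.007],"turn":0},{"slide":[0,0,0],"turn":0},{"slide":[0,0,0],"turn":0}])

```text
clock: 9.07
eef_pos: [0.567, -0.0544, 0.119]
tool_rot: [[-0.2, 0.98, -0.0], [0.98, 0.2, 0.0], [0.0, -0.0, -1.0]]
wrist_force: [-0.5, 0.1, 0.5]
gripper_width: -0.004
grip_force: 0.0
```

Run:
```python
from tip import *
a,d=snap('side'); fit(cloud('side',d),a)
a,d=snap('side'); fit(cloud('side',d),a)
```

```text
816 [  9. 116. 123.] axis x at y=0.005: 0.6622 z 0.1202 yaw 0.2063 len 0.294 mid [ 0.6723 -0.0286] rms 0.0023
255 [ 19. 102.  99.] axis x at y=-0.043: 0.5575 z 0.1237 yaw 0.1913 len 0.165 mid [ 0.5682 -0.0536] rms 0.0007
270 [ 14. 112. 116.] axis x at y=0.096: 0.5476 z 0.1254 yaw -0.4450 len 0.109 mid [0.5435 0.083 ] rms 0.0048
819 [  9. 115. 123.] axis x at y=0.004: 0.6622 z 0.1202 yaw 0.2061 len 0.292 mid [ 0.6721 -0.0276] rms 0.0023
251 [ 19. 103. 100.] axis x at y=-0.043: 0.5575 z 0.1239 yaw 0.1904 len 0.152 mid [ 0.5696 -0.0594] rms 0.0008
270 [ 14. 112. 116.] axis x at y=0.096: 0.5485 z 0.1255 yaw -0.4508 len 0.106 mid [0.5441 0.0841] rms 0.0048
```

>>> jog_arm(increments=[{"slide":[0,-0.0122,0],"turn":0},{"slide":[0,0,0.004],"turn":0},{"slide":[0,0,0.0035],"turn":0},{"slide":[0,0.003,0.0003],"turn":0},{"slide":[0,0.007,0],"turn":0},{"slide":[0,0.007,0],"turn":0},{"slide":[0,0.007,0],"turn":0},{"slide":[0,0.006,-0.001],"turn":0}])

```text
clock: 9.83
eef_pos: [0.586, -0.0507, 0.1126]
tool_rot: [[-0.2, 0.98, 0.002], [0.98, 0.2, 0.0], [-0.0, 0.002, -1.0]]
wrist_force: [0.3, -0.9, 0.4]
gripper_width: 0.003
grip_force: 0.0
```

>>> jog_arm(increments=[{"slide":[0,0,-0.007],"turn":0},{"slide":[0,0,0],"turn":0},{"slide":[0,0,0],"turn":0}])

```text
clock: 10.08
eef_pos: [0.5844, -0.0509, 0.1192]
tool_rot: [[-0.2, 0.98, -0.0], [0.98, 0.2, 0.0], [0.0, -0.0, -1.0]]
wrist_force: [-0.6, 1.3, 0.1]
gripper_width: 0.0
grip_force: 0.0
```

Run:
```python
from tip import *
a,d=snap('side'); fit(cloud('side',d),a)
a,d=snap('side'); fit(cloud('side',d),a)
```

```text
819 [  9. 113. 119.] axis x at y=0.005: 0.6623 z 0.1202 yaw 0.2067 len 0.293 mid [ 0.672  -0.0272] rms 0.0023
268 [ 19. 102. 102.] axis x at y=-0.035: 0.5738 z 0.1238 yaw 0.1907 len 0.162 mid [ 0.5844 -0.0488] rms 0.001
205 [ 13. 109. 105.] axis x at y=0.098: 0.5590 z 0.1292 yaw -0.1009 len 0.095 mid [0.5658 0.0811] rms 0.0037
818 [  9. 114. 119.] axis x at y=0.005: 0.6622 z 0.1202 yaw 0.2067 len 0.292 mid [ 0.6721 -0.0273] rms 0.0023
269 [ 19. 102. 102.] axis x at y=-0.035: 0.5738 z 0.1238 yaw 0.1901 len 0.163 mid [ 0.585 -0.051] rms 0.0007
234 [ 13. 108. 108.] axis x at y=0.097: 0.5586 z 0.1287 yaw -0.0980 len 0.094 mid [0.5623 0.0814] rms 0.0037
```

>>> jog_arm(increments=[{"slide":[0,-0.0125,0],"turn":0},{"slide":[0,0,0.004],"turn":0},{"slide":[0,0,0.0037],"turn":0},{"slide":[0,0.003,0.0003],"turn":0},{"slide":[0,0.006,0],"turn":0},{"slide":[0,0.006,0],"turn":0},{"slide":[0,0.006,0],"turn":0},{"slide":[0,0.006,-0.001],"turn":0}])

```text
clock: 10.85
eef_pos: [0.5999, -0.0477, 0.1124]
tool_rot: [[-0.2, 0.98, 0.001], [0.98, 0.2, 0.0], [0.0, 0.001, -1.0]]
wrist_force: [-0.8, -0.2, -0.7]
gripper_width: -0.002
grip_force: 0.0
```

>>> jog_arm(increments=[{"slide":[0,0,-0.007],"turn":0},{"slide":[0,0,0],"turn":0},{"slide":[0,0,0],"turn":0}])

```text
clock: 11.1
eef_pos: [0.5987, -0.0481, 0.1192]
tool_rot: [[-0.199, 0.98, 0.0], [0.98, 0.199, 0.0], [0.0, 0.0, -1.0]]
wrist_force: [-0.5, -1.2, -0.4]
gripper_width: 0.002
grip_force: 0.0
```

Run:
```python
from tip import *
a,d=snap('side'); fit(cloud('side',d),a)
a,d=snap('side'); fit(cloud('side',d),a)
```

```text
820 [  9. 112. 115.] axis x at y=0.005: 0.6623 z 0.1202 yaw 0.2063 len 0.293 mid [ 0.6723 -0.0282] rms 0.0023
304 [ 19. 101. 103.] axis x at y=-0.036: 0.5941 z 0.1207 yaw 0.1993 len 0.164 mid [ 0.6034 -0.0462] rms 0.0007
324 [ 15. 110. 118.] axis x at y=0.090: 0.5680 z 0.1217 yaw 0.1995 len 0.093 mid [0.5745 0.0837] rms 0.0043
818 [  9. 112. 115.] axis x at y=0.005: 0.6621 z 0.1203 yaw 0.2068 len 0.293 mid [ 0.6722 -0.0276] rms 0.0023
306 [ 19. 102. 103.] axis x at y=-0.036: 0.5936 z 0.1207 yaw 0.2011 len 0.165 mid [ 0.603  -0.0455] rms 0.0008
321 [ 16. 110. 118.] axis x at y=0.089: 0.5676 z 0.1215 yaw 0.1918 len 0.092 mid [0.5742 0.0827] rms 0.0044
```

The bar has dropped in: z is 3 mm lower and its yaw now matches the tank. Next I'll go up and over to the outer side of the clip.

>>> jog_arm(increments=[{"slide":[0,0,-0.025],"turn":0},{"slide":[0,0,-0.025],"turn":0},{"slide":[0,0,-0.025],"turn":0},{"slide":[0.027,0,0],"turn":0},{"slide":[0.028,0,0],"turn":0},{"slide":[0.028,0,0],"turn":0},{"slide":[0.028,0,0],"turn":0},{"slide":[0.028,0,0],"turn":0}])

```text
clock: 11.87
eef_pos: [0.5702, 0.0894, 0.194]
tool_rot: [[-0.199, 0.98, -0.0], [0.98, 0.199, 0.0], [0.001, -0.0, -1.0]]
wrist_force: [0.0, -0.1, 0.3]
gripper_width: 0.001
grip_force: 0.0
```

>>> jog_arm(increments=[{"slide":[0.028,0,0],"turn":0},{"slide":[0.028,0,0],"turn":0},{"slide":[0.028,-0.002,0],"turn":0},{"slide":[0,0,0],"turn":0},{"slide":[0,0,0.016],"turn":0},{"slide":[0,0,0.016],"turn":0},{"slide":[0,0,0],"turn":0},{"slide":[0,0,0],"turn":0}])

```text
clock: 12.53
eef_pos: [0.5517, 0.1698, 0.1618]
tool_rot: [[-0.199, 0.98, -0.002], [0.98, 0.199, -0.001], [-0.0, -0.002, -1.0]]
wrist_force: [0.3, -0.5, -0.2]
gripper_width: 0.002
grip_force: 0.0
```

Run:
```python
from tip import *
a,d=tip(); fit(cloud('side',d),a)
cv2.imwrite('pics/c3.png',cv2.resize(cv2.cvtColor(a[110:260,160:340],cv2.COLOR_RGB2BGR),None,fx=4,fy=4,interpolation=2))
e=r.get_state()['eef_pos']; k=e[:2]-[.5625,.1187]; print('rel hinge ex,ey,tiph', k@[.98,.1987],k@[-.1987,.98],e[2]+.0272-.1405)
```

```text
tcp [0.5517 0.1698 0.1618] F [ 0.3 -0.5 -0.2]
197 [0.5516 0.1784 0.1989] [0.5387 0.1738 0.1962] [0.5638 0.1818 0.2008] 15
198 [0.5525 0.1792 0.1974] [0.5422 0.1739 0.1943] [0.562  0.1829 0.1995] 12
199 [0.5534 0.1797 0.1957] [0.5448 0.1774 0.1947] [0.5622 0.1824 0.1972] 11
200 [0.5515 0.1788 0.1932] [0.5443 0.1724 0.1899] [0.5579 0.1813 0.1945] 9
201 [0.5515 0.1787 0.1912] [0.5445 0.1708 0.1871] [0.5577 0.1818 0.1929] 9
202 [0.555  0.1795 0.1897] [0.5533 0.1793 0.1896] [0.5568 0.1798 0.1898] 3
819 [  9. 115. 128.] axis x at y=0.005: 0.6622 z 0.1202 yaw 0.2057 len 0.292 mid [ 0.6722 -0.0281] rms 0.0023
357 [ 19. 112. 139.] axis x at y=-0.045: 0.5960 z 0.1205 yaw 0.2016 len 0.165 mid [ 0.6017 -0.0466] rms 0.0007
324 [ 15. 111. 120.] axis x at y=0.090: 0.5677 z 0.1217 yaw 0.1992 len 0.093 mid [0.5746 0.0825] rms 0.0043
rel hinge ex,ey,tiph 0.0001820426857837089 0.052169431379525615 0.04933002021350516
```

View pics/c3.png

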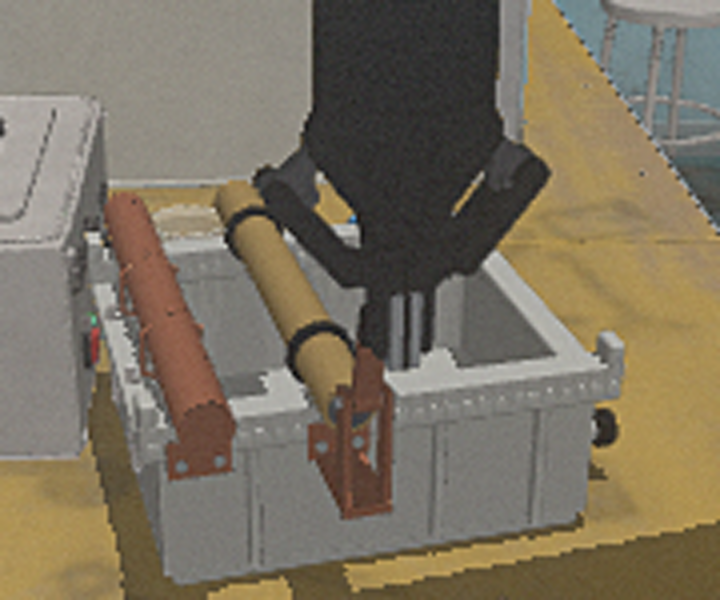

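The closed fingers (400,330) stand on the outer side of the clip and in line with it, and the bar sits in the saddles. Now I'll push the clip over.

>>> jog_arm(increments=[{"slide":[-0.008,0,0.001],"turn":0},{"slide":[-0.008,0,0],"turn":0},{"slide":[-0.008,0,0],"turn":0},{"slide":[-0.008,0,0],"turn":0},{"slide":[-0.007,0,0],"turn":0},{"slide":[-0.007,0,0],"turn":0},{"slide":[-0.007,0,0.0015],"turn":0},{"slide":[-0.007,0,0.002],"turn":0}])

```text
clock: 13.25
eef_pos: [0.5646, 0.1106, 0.1578]
tool_rot: [[-0.2, 0.98, 0.0], [0.98, 0.2, 0.0], [0.0, 0.0, -1.0]]
wrist_force: [0.4, 1.0, 0.7]
gripper_width: 0.002
grip_force: 0.5
```

```bash
cat > clip.py <<'E'
from tip import *
def clip(n=None):
    a,d=snap('side'); P=cloud('side',d); e=r.get_state()['eef_pos']
    k=e[:2]-[.5625,.1187]; print('rel hinge ex,ey,tiph', k@[.98,.1987],k@[-.1987,.98],e[2]+.0272-.1405)
    if n: cv2.imwrite(f'pics/{n}.png',cv2.resize(cv2.cvtColor(a[110:260,160:340],cv2.COLOR_RGB2BGR),None,fx=4,fy=4,interpolation=2))
E
python3 -c "
from clip import *
clip('c4')"
```

```text
rel hinge ex,ey,tiph 8.988887288186342e-05 -0.010058861442072579 0.04399118958756454
```

View pics/c4.png

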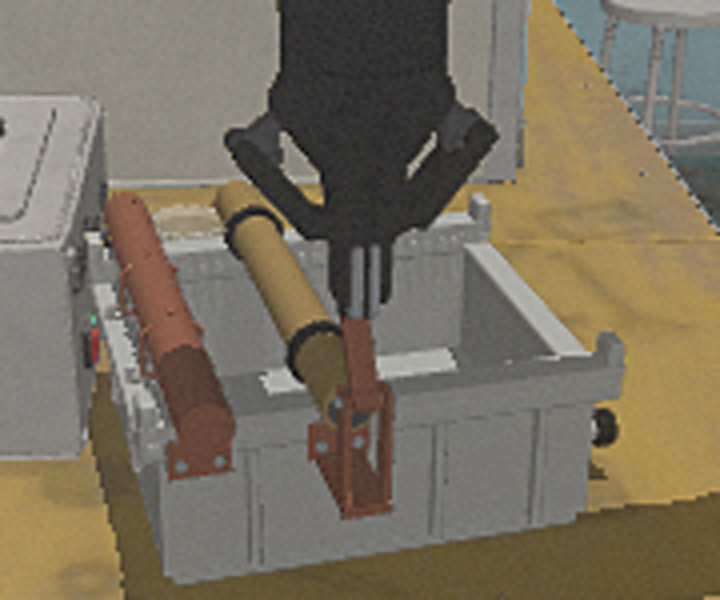

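The strap has come past upright and the fingertip sits on its outer face (365,315). I'll keep following the arc down.

>>> jog_arm(increments=[{"slide":[-0.0067,0,0.004],"turn":0},{"slide":[-0.0037,0,0.003],"turn":0},{"slide":[-0.0037,0,0.0033],"turn":0},{"slide":[-0.003,0,0.0038],"turn":0},{"slide":[-0.003,0,0.0038],"turn":0},{"slide":[-0.0022,0,0.0043],"turn":0},{"slide":[-0.0021,0,0.0044],"turn":0},{"slide":[-0.0016,0,0.0046],"turn":0}])

```text
clock: 13.97
eef_pos: [0.5695, 0.0856, 0.126]
tool_rot: [[-0.2, 0.98, -0.0], [0.98, 0.2, -0.0], [-0.0, -0.0, -1.0]]
wrist_force: [1.2, -0.2, 1.2]
gripper_width: -0.001
grip_force: 0.5
```

>>> jog_arm(increments=[{"slide":[-0.001,0,0.002],"turn":0},{"slide":[0,0,0.0015],"turn":0},{"slide":[0,0,0],"turn":0},{"slide":[0,0,0],"turn":0}])

```text
clock: 14.3
eef_pos: [0.5696, 0.0851, 0.1229]
tool_rot: [[-0.2, 0.98, -0.0], [0.98, 0.2, 0.0], [0.0, -0.0, -1.0]]
wrist_force: [0.8, 0.7, 0.8]
gripper_width: 0.001
grip_force: 0.0
```

```bash
python3 -c "
from clip import *
clip(); tip(); print(r.get_state()['wrist_force'])"
```

```text
rel hinge ex,ey,tiph 0.00032841119284022715 -0.03431377902906625 0.00972108412438663
tcp [0.5696 0.0851 0.123 ] F [ 0.4  0.2 -0.6]
202 [0.5603 0.0949 0.1437] [0.5603 0.0949 0.1437] [0.5603 0.0949 0.1437] 1
205 [0.5516 0.1108 0.1454] [0.5516 0.1108 0.1454] [0.5516 0.1108 0.1454] 1
207 [0.5478 0.1125 0.1417] [0.5478 0.1125 0.1417] [0.5478 0.1125 0.1417] 1
211 [0.5785 0.0978 0.1252] [0.5785 0.0978 0.1252] [0.5785 0.0978 0.1252] 1
212 [0.5767 0.1019 0.1252] [0.5755 0.0947 0.121 ] [0.5783 0.115  0.1327] 3
214 [0.5551 0.1091 0.124 ] [0.5551 0.1091 0.124 ] [0.5551 0.1091 0.124 ] 1
[-0.41994639 -0.92528153 -0.4764787 ]
```

>>> jog_arm(increments=[{"slide":[-0.002,0,0.001],"turn":0},{"slide":[0,0,0.001],"turn":0},{"slide":[0,0,0],"turn":0},{"slide":[0,0,0],"turn":0}])

```text
clock: 14.73
eef_pos: [0.5703, 0.0829, 0.1215]
tool_rot: [[-0.2, 0.98, 0.001], [0.98, 0.2, 0.0], [0.0, 0.001, -1.0]]
wrist_force: [-1.0, -0.6, 4.6]
gripper_width: -0.001
grip_force: 2.5
```

>>> jog_arm(increments=[{"slide":[0,0,0.0007],"turn":0},{"slide":[0,0,0],"turn":0},{"slide":[0,0,0],"turn":0}])

```text
clock: 14.98
eef_pos: [0.5704, 0.0829, 0.1213]
tool_rot: [[-0.199, 0.98, 0.001], [0.98, 0.199, 0.001], [0.001, 0.001, -1.0]]
wrist_force: [-3.5, 0.3, 10.8]
gripper_width: -0.003
grip_force: 5.4
```

Firm stop with the tip at z 0.1485, which is exactly the closed height. Retreating.

>>> jog_arm(increments=[{"slide":[0,0,-0.005],"turn":0},{"slide":[0,0,-0.02],"turn":0},{"slide":[0,0,-0.03],"turn":0},{"slide":[0,-0.03,-0.03],"turn":0},{"slide":[0,-0.04,-0.03],"turn":0},{"slide":[0,-0.04,0],"turn":0},{"slide":[0,-0.04,0],"turn":0},{"slide":[0,0,0],"turn":0}])

```text
clock: 15.65
eef_pos: [0.425, 0.0529, 0.2306]
tool_rot: [[-0.199, 0.98, -0.0], [0.98, 0.199, 0.007], [0.007, 0.001, -1.0]]
wrist_force: [0.5, 0.5, 0.3]
gripper_width: 0.001
grip_force: 0.0
```

```bash
python3 -c "
from clip import *
clip('c5'); a,d=snap('side'); P=cloud('side',d); fit(P,a)
k=P[...,:2]-[.5625,.1187]; ex=k@[.98,.1987]; ey=k@[-.1987,.98]
m=(abs(ex)<6)&(abs(ex)<.006)&(ey<-.0)&(ey>-.07)&(P[...,2]>.11)
for lo in np.arange(-.07,0,.01):
    q=P[m&(ey>=lo)&(ey<lo+.01)][:,2]; print(lo.round(2),len(q),q.max().round(4) if len(q) else '', np.median(q).round(4) if len(q) else '')
"
```

```text
rel hinge ex,ey,tiph -0.14479699781586852 -0.03651800550921795 0.11745430724236416
822 [  9. 115. 124.] axis x at y=0.005: 0.6622 z 0.1202 yaw 0.2066 len 0.291 mid [ 0.672  -0.0273] rms 0.0023
356 [ 19. 109. 134.] axis x at y=-0.044: 0.5960 z 0.1205 yaw 0.2031 len 0.163 mid [ 0.6016 -0.0462] rms 0.0007
316 [ 13. 111. 117.] axis x at y=0.097: 0.5651 z 0.1289 yaw 0.1507 len 0.092 mid [0.5762 0.0844] rms 0.0029
-0.07 1 0.1342 0.1342
-0.06 13 0.1483 0.1479
-0.05 22 0.1489 0.147
-0.04 15 0.1448 0.144
-0.03 25 0.1446 0.1431
-0.02 14 0.145 0.1439
-0.01 11 0.146 0.1445
0.0 0
```

View pics/c5.png

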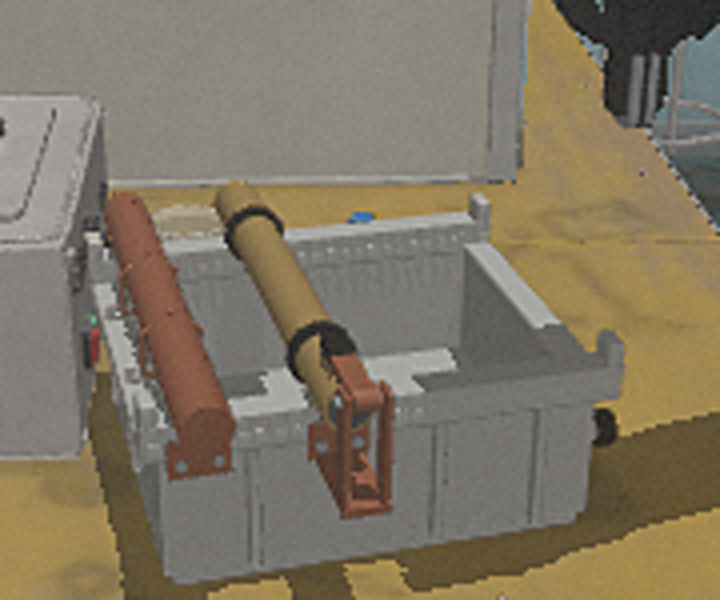

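The clip lies level on the end of the seated bar (355,370), with its grip face at z ≈ 0.148. The gripper is clear, so I'm handing in.

```bash
python3 -c "
from bench import r
print(r.job_done())"
```

```text
the job is handed in; nothing more can be done
None
```

The work bar was rolled into the first saddles without touching the anode bar, the contact clip was pressed down onto its end and released, and the job was handed in at about 16 s; the verdict was not shown.

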